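# Roll the spindle sleeve up the service ramp into its pocket

### The job

The microtome is being serviced: take the flat hand pad from its black mat by its handle, lay it on top of the bare steel sleeve that lies at the low end of the small ramp, and roll the sleeve up the ramp under the flat of the pad, with light steady pressure (5 to 8 N is right, 16 N marks it), until it drops into the pocket and stops at the end wall, keeping the pad on it there for a moment. Do not shove the sleeve from behind and do not touch it with the gripper. Then put the pad back flat on its mat, handle up, and leave the sleeve lying in the pocket and the other things on the bench where they are.

Things in the scene. Friction and masses are not known exactly. Their poses are not given: they have to be found in the camera images.
- ramp: Service ramp fixed to the bench: bare aluminium deck, 130 x 114 mm, with side rails 10 mm high and 102 mm apart. This frame is level, z up, origin on the bench; x is the way to roll (uphill, to the end wall), y the sleeve's axis. The deck slopes up along x by 0.5 to 6 degrees (0.01 to 0.10 rad), new each time: the slope is not measured, it must be felt. The deck stays firm under 20 N.
- hinge_line (a point): Point on the deck's top in mid-width, on the line about which the deck is tilted: 45 mm above the ramp's origin whatever the slope. The sleeve starts here. Along the deck from this point: low lip, 12 mm high, from -26 to -18 mm; plain deck to +65 mm; there a 3 mm step down into the pocket; end wall, rising 23 mm above the deck, from +95 to +104 mm, where the deck ends.
- pocket_foot (a point): Point on the bench (ramp's z = 0) 74 mm along the ramp's x, under the pocket. With the sleeve in the pocket its axis lies above this point, within about 3 mm. If let go before the step, the sleeve rolls back down to the lip.
- sleeve: Steel spindle sleeve with dark bored ends, 38 mm diameter, 90 mm long, 0.26 to 0.46 kg, lying across the ramp against the low lip. Origin at its centre, on the axis; y along the axis, about which it turns as it rolls. Under a flat pad that does not slip it advances half as far as the pad: about 75 mm to the pocket, for about 150 mm of pad travel.
- pad: Flat hand pad: a wooden board 130 (x) x 90 (y) mm, 12 mm thick with a rubber face underneath, and on its middle a square wooden handle 34 x 34 mm rising from 12 to 50 mm above the underside. 0.22 kg. Origin at the centre of the underside, z up through the handle. Wanted with its long side (x) along the ramp's x, level. The sleeve is kept under the board, within about 50 mm of its middle.
- mat: Black rubber mat, fixed, 160 (x) x 120 (y) x 4 mm, origin at the centre of its underside. The pad lies on it at first and belongs back on it, within 40 mm of the middle.
- bush: Bystander: plain steel bush standing upright, 32 mm diameter, 45 mm high, origin under its middle. Not the sleeve.
- brush: Bystander: flat brush, 190 mm, lying between the robot and the ramp.
- slidebox: Bystander: small white slide box, 82 x 57 x 40 mm.
- sliderack: Bystander: grey tray of glass slides, 100 x 160 x 31 mm.
- reagent: Bystander: amber bottle, 60 mm diameter, 130 mm high.
- jar: Bystander: white jar, 50 mm diameter, 60 mm high.
- dish: Bystander: glass bowl, 90 mm diameter, 30 mm high.

How it is judged:
On the way, in this order (a step that is already met when the one before it is completed fails the run):
1. the sleeve is rolled up the deck under the flat of the pad (pad pressing on it, 25 to 60 mm up the deck) (contact force between pad and sleeve above 0.5 N and x of sleeve in the frame of ramp between 0.025 and 0.06 m and z of pad in the frame of ramp above 0.078 m), for 0.1 s.
2. the sleeve is in the pocket at the end wall, with the pad still on it (x of sleeve in the frame of ramp between 0.0705 and 0.08 m and z of sleeve in the frame of ramp between 0.055 and 0.074 m and angle between the y axis of sleeve and the y axis of ramp, either way round below 0.06 rad and contact force between pad and sleeve above 0.3 N), for 0.1 s.
At the end, for the whole second after the job is handed in: The sleeve lies at rest in the pocket (axis 70.5 to 80 mm along the ramp's x, square to the ramp within 0.06 rad), and the pad lies flat (tilt under 0.08 rad), at rest and released, on its mat, within 40 mm of the mat's middle (x of sleeve in the frame of ramp between 0.0705 and 0.08 m and z of sleeve in the frame of ramp between 0.055 and 0.074 m and angle between the y axis of sleeve and the y axis of ramp, either way round below 0.06 rad and linear speed of each of sleeve, pad below 0.02 m/s and horizontal distance between pad and mat below 0.04 m and z of pad in the frame of mat below 0.008 m and angle between pad's own z axis and vertical below 0.08 rad); the robot touches nothing.
It fails at once if the pad presses the sleeve with more than 16 N (contact force between pad and sleeve above 16 N).
It fails at once if the gripper touches the sleeve (contact force between any of the fingers, the arm and sleeve above 0.5 N).
It fails at once if the sleeve is shoved with the pad's edge instead of rolled under it (the pad's middle less than 70 mm above the bench while it pushes on the sleeve) (contact force between pad and sleeve above 1 N and z of pad in the frame of ramp below 0.07 m).
It fails at once if a bystander is moved by more than 30 mm (distance of any of bush, brush, slidebox, sliderack, reagent, jar, dish from where it was at the start of the episode above 0.03 m).
It also fails if it takes over 70 s, if anything falls off the work surface, if the arm or the gripper's body presses on something with over 40 N, if the wrist force passes 120 N, or if a joint passes its speed limit or range.

### The arm

A 7-joint arm with a two-finger parallel gripper is mounted at the origin on the work surface. World frame = base frame: x ahead of the robot, y to its left, z up, the work surface at z = 0. Lengths are in m, angles in rad, forces in N, time in s.
With the tool pointing down it reaches from about 0.425 to 0.8 m from the base axis. Payload 8.3 kg.
Tool frame: the origin (TCP) lies between the finger pads; the fingertips stand 14 mm ahead of it and the grasp point (between the pads) lies 5 mm behind it; x points along the fingers, y is the direction in which the jaws open and shut, and the axes are right-handed (so a half turn about x gives the same grasp; the last joint's range is limited). The gripper opens to 85 mm and grips with 20 to 120 N. Pads are 22 mm wide; open, the fingers measure 114 mm over their backs; the gripper's body (76 mm by 85 mm) begins 54 mm behind the grasp point. The pads swing forward as they close: fully open they stand 13 mm farther back than shut.
Start: joints at [-1.165, 0.383, 0.016, 1.37, -0.006, 1.388, -0.046], TCP at [0.282, 0.558, 0.245] pointing down, gripper open.
Joint ranges: [-2.95, 2.95], [-0.25, 2.06], [-1.52, 1.56], [0.18, 2.33], [-1.44, 4.58], [0.02, 2.06], [-3.01, 3.01]. Speed limits (rad/s): [2.39, 2.39, 3.01, 3.01, 3.14, 3.14, 3.14].

### API

Orientations are given as a 3x3 rotation matrix whose columns are the frame's x, y, z axes.
In Python, from bench import ctrl gives the robot as it stands.
- The arm moves only by the shell command python3 -m handwheel 'ROWS'. ROWS is JSON, a list that holds one entry, the list of rows, each a list of 7 numbers: the turn, a rotation vector about the tool's x, y, z in rad, then the shift along the tool's x, y, z in mm, then the gripper's target within -1 to 1 (fully open at 1, half-way at 0, shut at -1). In form: [[[wx, wy, wz, tx, ty, tz, gripper], ...]]. A call has 1 to 12 rows; each row is the pose to reach, as a shift and turn from the pose commanded when the call began, along the tool's axes at that moment; what a row does not reach only later rows make up. A row lasts 1/8 s, in which the tool goes at most 62.5 mm and 10.7 degrees, less where a joint would pass 70% of its speed; a pose out of reach is approached as far as the arm can. A call with a gripper value outside its range is refused whole. The fingers move at their own pace and stop on an object; the grip force is fixed at half the most. Time passes only in rows, so rows that repeat a pose let the fingers close. It gives the time, the measured TCP pose, the force and the opening at its end, in the units of the state.
- ctrl.read_state(): the state, without advancing time (a new reading comes with each control period).
- ctrl.camera(name): name is "side" or "top" or "wrist"; returns a dict with "color" (400x640x3 uint8, red, green, blue), "intrinsics" (3x3 intrinsics, pixels), "position" and "attitude" of the camera in the world. Camera axes: x right, y down, z forward; pixel columns grow to the right and rows downward; lengths in m; the calibration is good to about 2 mm. A picture is of the moment at which its call begins. There is no depth.
- ctrl.hand_in(): hands the job in, once; it reports no verdict.
The state is a dict: "clock": time; "joints": joint angles; "qvel": joint speeds; "joint_torque": joint torques, N m; "ee_pos": TCP position; "orientation": TCP orientation; "ft_force": force on the tool from outside, world axes, zero at the start; "moment": the same for the moment, N m; "finger_gap": finger opening in m.
Only numpy, scipy, OpenCV 4.12 (cv2) and the standard library are available. Lean on these libraries where they do the work, as an engineer would, in place of code of your own. Each camera call takes 0.05 s, during which the arm holds its last target.

## Working session

There is one attempt and no reset: what is moved stays moved. The work goes in short steps, Python scripts to look and compute and a shell command to move; the robot and the scene stay as the last step left them, time stands still between calls to the robot, and variables do not carry over. Pictures are saved under pics/ and viewed, and the job is handed in when it is done.

```bash
ls; mkdir -p pics
cat > h.py <<'E'
import numpy as np, cv2
from bench import ctrl
def snap(name,fn):
    c=ctrl.camera(name); cv2.imwrite('pics/'+fn,cv2.cvtColor(c['color'],cv2.COLOR_RGB2BGR)); np.savez('pics/'+fn+'.npz',**{k:np.array(v) for k,v in c.items()}); return c
def ray(c,u,v):
    K=np.array(c['intrinsics']);R=np.array(c['attitude']);
    if R.shape!=(3,3): print('att',R)
    d=R@np.linalg.solve(K,[u,v,1.]); return np.array(c['position']),d
def onz(c,u,v,z):
    p,d=ray(c,u,v); return p+d*(z-p[2])/d[2]
def load(fn): return dict(np.load('pics/'+fn+'.npz'))
E
python3 - <<'E'
from h import *
print({k:(np.round(v,3).tolist() if not np.isscalar(v) else v) for k,v in ctrl.read_state().items()})
for n in ['top','side','wrist']:
    c=snap(n,n+'0.png'); print(n,np.round(c['position'],3),np.round(c['attitude'],3).tolist(),np.round(c['intrinsics'],1).tolist())
E
```

```text
pics
{'clock': 0.0, 'joints': [-1.165, 0.384, 0.016, 1.371, -0.006, 1.388, -0.046], 'qvel': [0.0, 0.002, 0.0, -0.0, -0.001, 0.0, -0.001], 'joint_torque': [-0.0, -62.763, 0.844, -37.18, 0.016, 0.015, -0.0], 'ee_pos': [0.282, 0.557, 0.244], 'orientation': [[-0.001, 0.452, 0.892], [-0.002, 0.892, -0.452], [-1.0, -0.002, 0.0]], 'ft_force': [-0.141, -0.013, -0.465], 'moment': [0.004, 0.008, -0.039], 'finger_gap': 0.08510456992141592}
top [ 0.438 -0.024  1.101] [[0.02, -0.991, 0.136], [-1.0, -0.021, -0.001], [0.004, -0.136, -0.991]] [[447.1, 0.0, 321.9], [0.0, 447.1, 203.4], [0.0, 0.0, 1.0]]
side [0.434 0.525 0.67 ] [[-0.957, -0.225, 0.18], [-0.288, 0.707, -0.646], [0.018, -0.67, -0.742]] [[402.7, 0.0, 321.7], [0.0, 402.7, 196.3], [0.0, 0.0, 1.0]]
wrist [0.219 0.589 0.373] [[0.452, 0.856, 0.251], [0.892, -0.434, -0.129], [-0.001, 0.282, -0.959]] [[315.1, 0.0, 321.4], [0.0, 315.1, 200.9], [0.0, 0.0, 1.0]]
```

View pics/top0.png

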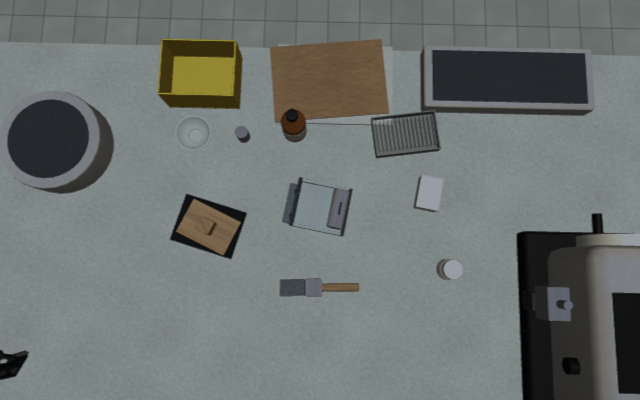

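View pics/side0.png

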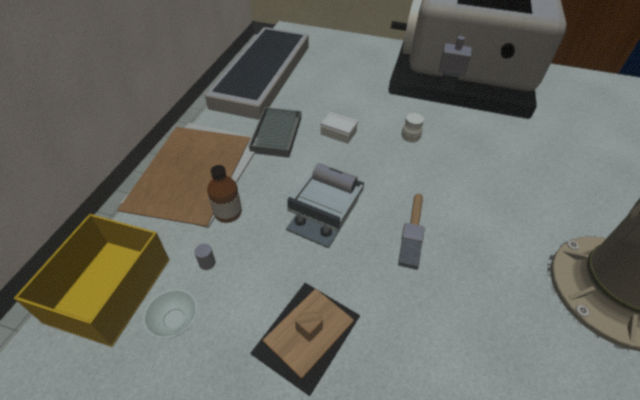

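Run:
```python
from h import *
a=cv2.imread('pics/top0.png')[165:285,160:370]
a=cv2.resize(a,None,fx=3.8,fy=3.8,interpolation=cv2.INTER_CUBIC);cv2.imwrite('pics/top0z.png',a)
a=cv2.imread('pics/side0.png')[155:250,275:380]
a=cv2.resize(a,None,fx=6,fy=6,interpolation=cv2.INTER_CUBIC);cv2.imwrite('pics/side0z.png',a)
```

```text
(no output)
```

View pics/top0z.png

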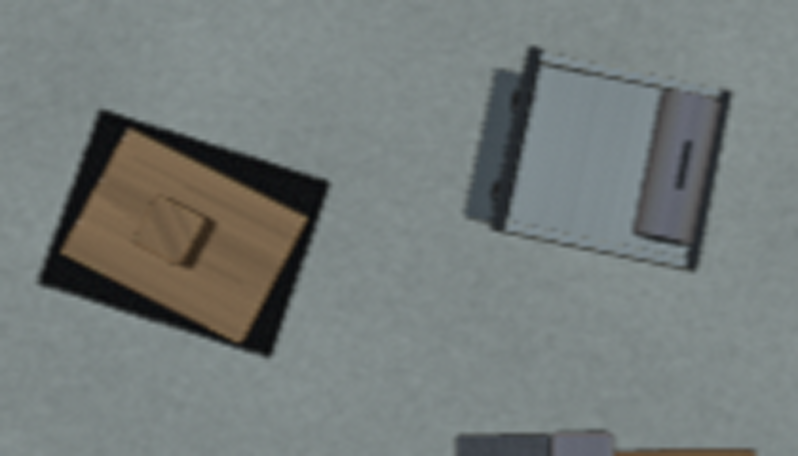

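View pics/side0z.png

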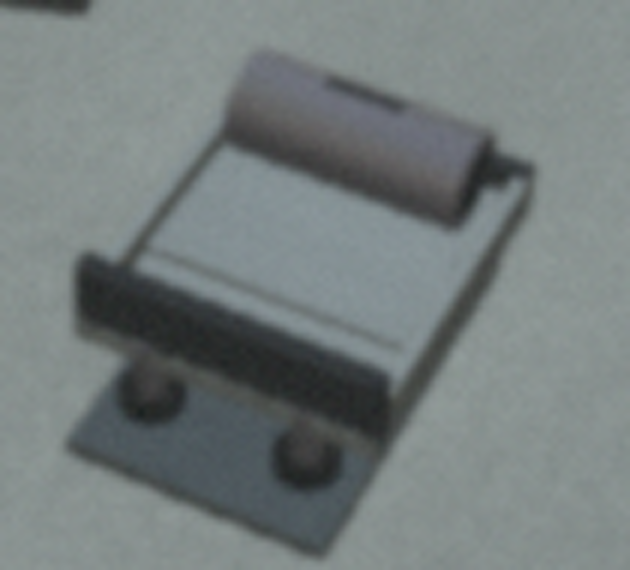

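Run:
```python
from h import *
c=load('top0.png'); im=c['color']; hsv=cv2.cvtColor(im,cv2.COLOR_RGB2HSV)
roi=np.zeros(im.shape[:2],np.uint8); roi[185:265,160:255]=1
def comp(m):
    n,l,s,_=cv2.connectedComponentsWithStats(m.astype(np.uint8)); i=1+np.argmax(s[1:,4]); 
    cs,_=cv2.findContours((l==i).astype(np.uint8),cv2.RETR_EXTERNAL,cv2.CHAIN_APPROX_NONE); return max(cs,key=cv2.contourArea)
def rep(name,cnt,z):
    h=cv2.convexHull(cnt).reshape(-1,2)
    P=np.array([onz(c,u,v,z)[:2] for u,v in h]); r=cv2.minAreaRect((P*1000).astype(np.float32)); b=cv2.boxPoints(r)
    print(name,np.round(r[0],1),np.round(r[1],1),'edge angs',[round(float(np.degrees(np.arctan2(*(b[(i+1)%4]-b[i])[::-1]))),1) for i in range(4)],np.round(b,0).tolist())
wood=(hsv[...,0]>5)&(hsv[...,0]<25)&(hsv[...,1]>70)&(roi>0)
rep('board',comp(wood),.016)
dark=(im.max(2)<60)&(roi>0)
rep('mat',comp(dark|wood),.004)
Z=lambda x,y:(160+(x+.5)/3.8-.5,165+(y+.5)/3.8-.5)
for n,p,z in [('h1',(163,196),.054),('h2',(214,217),.054),('h3',(186,263),.054),('h4',(136,238),.054),('wallF',(538,48),.071),('wallN',(505,230),.071),('lipF',(728,92),.056),('lipN',(695,268),.056),('slF',(691,90),.064),('slN',(662,240),.064)]:
    print(n,np.round(onz(c,*Z(*p),z)*1000,1))
sl=im[195:235,325:355]; 
for y in (190,200,208,216,224): print(y,[tuple(int(k) for k in im[y,x]) for x in range(318,354,2)])
```

```text
board [525.  249.5] [134.8  93.7] edge angs [-25.2, 64.8, 154.8, -115.2] [[454.0, 208.0], [539.0, 169.0], [596.0, 291.0], [511.0, 330.0]]
mat [527.7 252.9] [157.5 118.3] edge angs [-16.4, 73.6, 163.6, -106.4] [[449.0, 194.0], [562.0, 161.0], [607.0, 312.0], [493.0, 345.0]]
h1 [545.5 254.7  54. ]
h2 [533.1 222.5  54. ]
h3 [504.4 238.3  54. ]
h4 [519.2 269.9  54. ]
wallF [640.2  24.5  71. ]
wallN [527.4  41.5  71. ]
lipF [617.8 -93.9  56. ]
lipN [507.7 -74.9  56. ]
slF [617.2 -70.5  64. ]
slN [523.8 -54.1  64. ]
190 [(122, 134, 138), (123, 135, 139), (122, 133, 138), (122, 134, 138), (122, 134, 137), (124, 136, 140), (124, 136, 140), (124, 135, 139), (71, 72, 73), (86, 86, 86), (97, 99, 103), (100, 103, 113), (100, 103, 113), (92, 96, 104), (93, 95, 95), (86, 91, 90), (36, 40, 45), (91, 98, 97)]
200 [(124, 136, 140), (123, 135, 139), (123, 135, 139), (123, 135, 139), (126, 138, 142), (126, 137, 142), (125, 138, 142), (74, 73, 75), (90, 90, 91), (97, 100, 104), (101, 104, 115), (100, 104, 115), (97, 100, 110), (100, 103, 110), (93, 93, 95), (44, 46, 48), (91, 98, 97), (131, 140, 140)]
2
[... 173 characters left out ...]
6, 95), (49, 52, 58), (101, 103, 111), (96, 96, 98), (57, 58, 59), (62, 66, 69), (129, 138, 137), (130, 139, 139)]
216 [(124, 136, 139), (125, 136, 140), (127, 139, 143), (126, 138, 141), (128, 140, 145), (96, 102, 105), (86, 86, 86), (95, 98, 102), (98, 101, 111), (100, 103, 114), (95, 99, 109), (99, 102, 110), (97, 97, 100), (63, 63, 64), (47, 52, 56), (124, 133, 133), (131, 140, 139), (129, 138, 138)]
224 [(125, 136, 140), (125, 137, 141), (126, 138, 142), (127, 140, 144), (101, 108, 111), (85, 83, 85), (94, 96, 101), (98, 101, 109), (99, 103, 114), (96, 99, 110), (98, 100, 109), (98, 99, 101), (70, 69, 70), (38, 42, 47), (113, 120, 120), (127, 136, 136), (130, 138, 138), (132, 141, 140)]
```

Run:
```python
from h import *
c=load('side0.png')
Z=lambda x,y:(275+(x+.5)/6-.5,155+(y+.5)/6-.5)
t=load('top0.png');ZT=lambda x,y:(160+(x+.5)/3.8-.5,165+(y+.5)/3.8-.5)
def tri(a,b):
    p,d=ray(t,*a);q,e=ray(c,*b); A=np.stack([d,-e],1); s,_,_,_=np.linalg.lstsq(A,q-p,rcond=None); P=p+d*s[0];Q=q+e*s[1]; return np.round((P+Q)*500,1),np.round(np.linalg.norm(P-Q)*1000,1)
print('wallF',tri(ZT(538,48),Z(80,255)));print('wallN',tri(ZT(505,230),Z(390,380)));print('lipN',tri(ZT(695,268),Z(530,172)))
```

```text
wallF (array([642.3,  24.9,  70.1]), np.float64(3.7))
wallN (array([530. ,  42.1,  65.9]), np.float64(4.4))
lipN (array([509.6, -74.9,  53.3]), np.float64(3.6))
```

```bash
python3 -m handwheel '[[[-0.03,0,0,0,-166,356,1],[-0.03,0,0,0,-166,356,1],[-0.03,0,0,0,-166,356,1],[-0.03,0,0,0,-166,356,1],[-0.03,0,0,90,-166,356,1],[-0.03,0,0,90,-166,356,1],[-0.03,0,0,90,-166,356,1],[-0.03,0,0,90,-166,356,1],[-0.03,0,0,90,-166,356,1],[-0.03,0,0,90,-166,356,1]]]'
python3 - <<'E'
from h import *
snap('wrist','wrist1.png')
s=ctrl.read_state();print(s['ee_pos'],s['orientation'])
E
```

```text
clock: 1.4
ee_pos: [0.5245, 0.2505, 0.156]
orientation: [[0.001, 0.423, 0.906], [0.001, 0.906, -0.423], [-1.0, 0.001, 0.0]]
ft_force: [-0.9, 0.6, -0.8]
finger_gap: 0.0854
[0.524506   0.25040437 0.15605532] [[ 8.13424378e-04  4.22469894e-01  9.06376592e-01]
 [ 1.19772715e-03  9.06375831e-01 -4.22470613e-01]
 [-9.99998952e-01  1.42923975e-03  2.31264533e-04]]
```

View pics/wrist1.png

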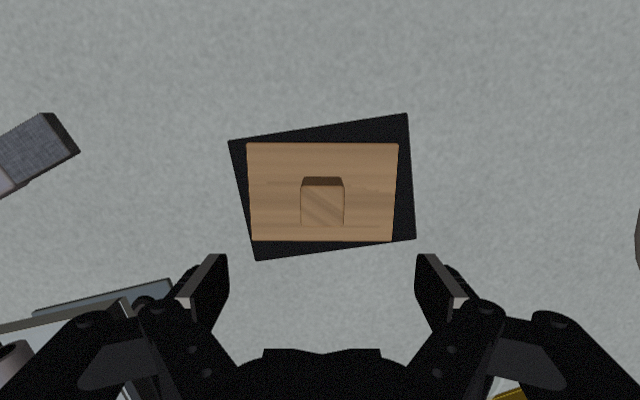

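Run:
```python
from h import *
c=load('wrist1.png')
h=np.array([onz(c,*p,.054)[:2]*1000 for p in [(302,186),(344,186),(344,227),(301,227)]]);print(h.round(1),h.mean(0),np.linalg.norm(h[1]-h[0]))
b=np.array([onz(c,*p,.016)[:2]*1000 for p in [(247,143),(398,144),(391,241),(252,240)]]);print(b.round(1),b.mean(0),np.linalg.norm(b[1]-b[0]),np.linalg.norm(b[1]-b[2]))
m=np.array([onz(c,*p,.004)[:2]*1000 for p in [(228,141),(406,114),(416,238),(256,260)]]);print(m.round(1),m.mean(0),np.linalg.norm(m[1]-m[0]))
d=b[1]-b[0];print(np.degrees(np.arctan2(d[1],d[0])), np.degrees(np.arctan2(*(b[2]-b[3])[::-1])))
s=ctrl.read_state();R=s['orientation'];p=s['ee_pos']*1000
print('shift tool',R.T@(np.array([*(h.mean(0)),36.])-p))
```

```text
[[505.  243.3]
 [518.4 272. ]
 [548.6 258.6]
 [534.3 228.1]] [526.58127878 250.4996355 ] 31.65366531996358
[[459.2 211.6]
 [513.9 326.8]
 [594.2 288.9]
 [538.9 173. ]] [526.57322554 250.06664294] 127.5400224776064 88.79053744460029
[[450.6 194.2]
 [495.4 344.3]
 [607.5 312.3]
 [562.8 161.6]] [529.06621264 253.10816212] 156.63666480394565
64.59047063880293 64.48632102517038
shift tool [120.05699556   0.79150092   1.81297736]
```

```bash
python3 -m handwheel '[[[0.006,0,0,60,1,2,1],[0.006,0,0,105,1,2,1],[0.006,0,0,121,1,2,1],[0.006,0,0,121,1,2,1],[0.006,0,0,121,1,2,-1],[0.006,0,0,121,1,2,-1],[0.006,0,0,121,1,2,-1],[0.006,0,0,121,1,2,-1],[0.006,0,0,121,1,2,-1],[0.006,0,0,121,1,2,-1]]]'
python3 - <<'E'
from h import *
snap('wrist','wrist2.png')
E
```

```text
clock: 2.7
ee_pos: [0.528, 0.2491, 0.0357]
orientation: [[0.002, 0.43, 0.903], [0.001, 0.903, -0.43], [-1.0, 0.002, 0.001]]
ft_force: [-1.0, -0.8, 6.4]
finger_gap: 0.0331
```

View pics/wrist2.png

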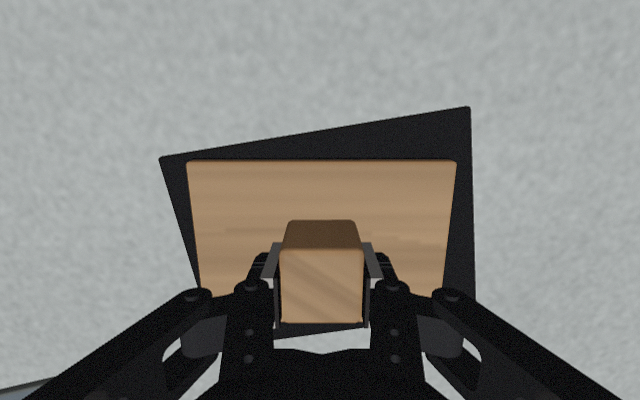

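```bash
python3 -m handwheel '[[[0,0,0,-2,0,0,-1],[0,0,0,-30,0,0,-1],[0,0,0,-80,0,0,-1],[-0.13,0,0,-110,0,0,-1],[-0.26,0,0,-110,0,0,-1],[-0.26,0,0,-110,0,0,-1],[-0.26,0,0,-110,0,0,-1],[-0.26,0,0,-110,0,0,-1]]]'
python3 - <<'E'
from h import *
print(ctrl.read_state()['ft_force'])
c=load('top0.png'); g=cv2.cvtColor(c['color'],cv2.COLOR_RGB2GRAY).astype(np.float32)
# profile along ramp x through several y offsets, upsampled ; use nominal ramp frame
H=np.array([569.,-62.]); a=np.radians(80.); ex=np.array([np.cos(a),np.sin(a)]); ey=np.array([-ex[1],ex[0]])
K=c['intrinsics'];R=c['attitude'];P=c['position']
def proj(p):
    q=R.T@(np.array(p)/1000-P); q=K@q; return q[:2]/q[2]
for z in (60,):
  for oy in (-40,-25,20,40):
    xs=np.arange(-40,125,2.5); uv=np.array([proj([*(H+ex*x+ey*oy),z]) for x in xs],np.float32)
    v=cv2.remap(g,uv[:,0].reshape(1,-1),uv[:,1].reshape(1,-1),cv2.INTER_CUBIC)[0]
    print(oy,' '.join(f'{x:.0f}:{int(k)}' for x,k in zip(xs,v)))
E
```

```text
clock: 3.75
ee_pos: [0.5268, 0.2485, 0.1436]
orientation: [[-0.001, 0.185, 0.983], [-0.001, 0.983, -0.185], [-1.0, -0.001, -0.001]]
ft_force: [-1.0, -0.3, -2.8]
finger_gap: 0.0331
[-0.9884855  -0.31523413 -2.76070184]
-40 -40:134 -38:135 -35:137 -32:136 -30:137 -28:132 -25:97 -22:47 -20:52 -18:80 -15:97 -12:104 -10:103 -8:100 -5:100 -2:102 0:104 2:104 5:100 8:98 10:94 12:85 15:69 18:81 20:121 22:135 25:133 28:133 30:133 32:131 35:130 38:130 40:130 42:130 45:131 48:130 50:131 52:130 55:129 58:129 60:129 62:130 65:130 68:132 70:132 72:131 75:131 78:132 80:131 82:131 85:132 88:133 90:135 92:128 95:96 98:46 100:37 102:40 105:72 108:107 110:107 112:101 115:102 118:97 120:109 122:120
-25 -40:135 -38:134 -35:133 -32:136 -30:136 -28:132 -25:96 -22:43 -20:48 -18:78 -15:97 -12:103 -10:102 -8:100 -5:99 -2:101 0:104 2:104 5:101 8:99 10:95 12:88 15:73 18:81 20:118 22:134 25:135 28:133 30:133 32:131 35:131 38:132 40:131 42:129 45:131 48:132 50:132 52:131 55:131 58:129 60:131 62:132 65:132 68:131 70:132 72:131 75:132 78:133 80:132 82:131 85:134 88:134 90:135 92:121 95:77 98:32 100:37 102:39 105:34 
[... 270 characters left out ...]
3 40:134 42:133 45:132 48:134 50:133 52:132 55:133 58:131 60:132 62:132 65:132 68:133 70:133 72:132 75:133 78:134 80:134 82:135 85:136 88:135 90:136 92:133 95:100 98:42 100:37 102:42 105:53 108:68 110:75 112:76 115:75 118:73 120:79 122:103
40 -40:136 -38:139 -35:139 -32:134 -30:133 -28:130 -25:97 -22:47 -20:43 -18:68 -15:89 -12:99 -10:100 -8:99 -5:98 -2:100 0:102 2:104 5:102 8:100 10:97 12:92 15:83 18:79 20:114 22:137 25:135 28:133 30:135 32:135 35:133 38:132 40:134 42:131 45:131 48:132 50:133 52:133 55:132 58:130 60:131 62:131 65:132 68:133 70:133 72:132 75:132 78:133 80:134 82:134 85:135 88:135 90:135 92:133 95:105 98:53 100:38 102:41 105:39 108:49 110:70 112:75 115:76 118:74 120:76 122:92
```

```bash
python3 -m handwheel '[[[-0.011,0,0,0,-30,9,-1],[-0.011,0,0,0,-80,23,-1],[-0.011,0,0,0,-130,38,-1],[-0.011,0,0,0,-180,53,-1],[-0.011,0,0,0,-230,67,-1],[-0.011,0,0,0,-280,82,-1],[-0.011,0,0,0,-320,94,-1],[-0.011,0,0,0,-335,98,-1],[-0.011,0,0,0,-335,98,-1],[-0.011,0,0,0,-335,98,-1],[-0.011,0,0,0,-335,98,-1]]]'
python3 - <<'E'
from h import *
s=ctrl.read_state();print(s['ft_force'],s['moment'],s['joints'])
c=snap('side','side3.png');a=cv2.resize(c['color'][130:280,240:440,::-1],None,fx=4,fy=4,interpolation=cv2.INTER_CUBIC);cv2.imwrite('pics/side3z.png',a)
E
```

```text
clock: 5.12
ee_pos: [0.5621, -0.0965, 0.1442]
orientation: [[-0.0, 0.17, 0.985], [0.001, 0.985, -0.17], [-1.0, 0.001, -0.0]]
ft_force: [-0.6, 0.3, -2.1]
finger_gap: 0.0336
[-0.58181194  0.273973   -2.06505296] [-0.02668042 -0.07096779 -0.00789369] [-0.14795371  0.344066    0.32738352  1.67728744 -0.12040927  1.14033014
  1.61175522]
```

View pics/side3z.png

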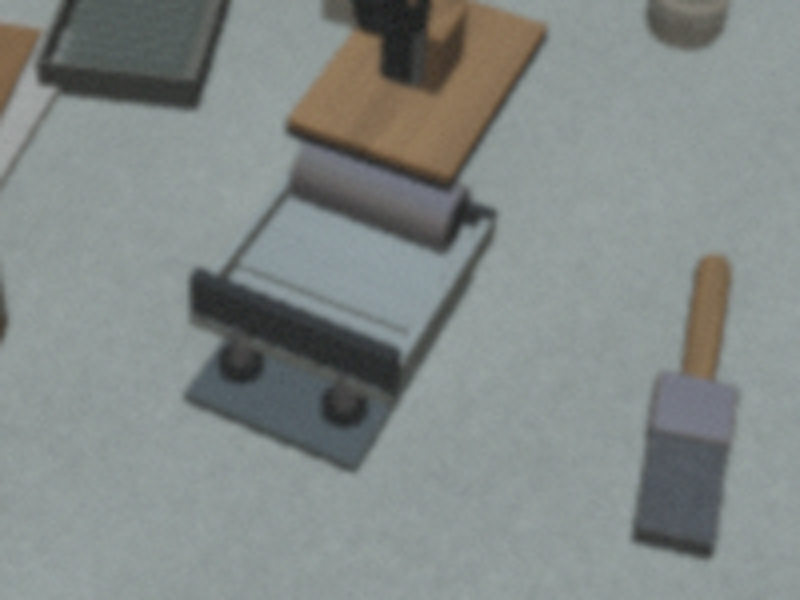

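```bash
python3 -m handwheel '[[[0,0,0,12,0,0,-1],[0,0,0,22,0,0,-1],[0,0,0,26,0,0,-1],[0,0,0,26,0,0,-1],[0,0,0,26,0,0,-1]]]'; python3 -m handwheel '[[[0,0,0,0,0,0,-1],[0,0,0,0,0,0,-1]]]';  python3 -m handwheel '[[[0,0,0,1,0,0,-1],[0,0,0,1,0,0,-1]]]'
```

```text
clock: 5.8
ee_pos: [0.5622, -0.0987, 0.1186]
orientation: [[0.0, 0.173, 0.985], [-0.0, 0.985, -0.173], [-1.0, -0.0, 0.0]]
ft_force: [-0.1, -0.5, -2.2]
finger_gap: 0.033
clock: 6.05
ee_pos: [0.5621, -0.0987, 0.1185]
orientation: [[0.0, 0.173, 0.985], [-0.0, 0.985, -0.173], [-1.0, -0.0, 0.0]]
ft_force: [-0.7, 0.3, -1.9]
finger_gap: 0.0327
clock: 6.3
ee_pos: [0.5619, -0.0986, 0.1172]
orientation: [[-0.0, 0.173, 0.985], [-0.0, 0.985, -0.173], [-1.0, -0.0, -0.0]]
ft_force: [-0.5, -0.7, -2.3]
finger_gap: 0.0331
```

```bash
for i in 1; do python3 -m handwheel '[[[0,0,0,0.6,0,0,-1],[0,0,0,0.6,0,0,-1]]]' | egrep 'ee|ft'; python3 -m handwheel '[[[0,0,0,0.6,0,0,-1],[0,0,0,0.6,0,0,-1]]]'| egrep 'ee|ft'; done
```

```text
ee_pos: [0.5619, -0.0986, 0.1166]
ft_force: [-1.1, -0.5, -2.6]
ee_pos: [0.5619, -0.0986, 0.116]
ft_force: [-0.4, 0.5, -2.4]
```

```bash
python3 -m handwheel '[[[0,0,0,0.5,0,0,-1],[0,0,0,0.5,0,0,-1]]]' | egrep 'ee|ft'; python3 -m handwheel '[[[0,0,0,0.5,0,0,-1],[0,0,0,0.5,0,0,-1]]]'| egrep 'ee|ft'
```

```text
ee_pos: [0.5619, -0.0986, 0.1155]
ft_force: [-0.0, -0.1, -1.6]
ee_pos: [0.5619, -0.0986, 0.115]
ft_force: [-0.5, -0.6, -2.4]
```

```bash
python3 -m handwheel '[[[0,0,0,0.5,0,0,-1],[0,0,0,0.5,0,0,-1]]]' | egrep 'ee|ft'
```

```text
ee_pos: [0.562, -0.0986, 0.1147]
ft_force: [-1.0, 0.0, -2.0]
```

```bash
python3 -m handwheel '[[[0,0,0,0.5,0,0,-1],[0,0,0,0.5,0,0,-1]]]' | egrep 'ee|ft'
```

```text
ee_pos: [0.5621, -0.0986, 0.1146]
ft_force: [-3.6, 0.9, 4.4]
```

```bash
python3 -m handwheel '[[[0,0,0,0,0,0,-1],[0,0,0,0,0,0,-1]]]' | egrep 'ee|ft'; python3 -m handwheel '[[[0,0,0,-0.1,0,0,-1],[0,0,0,-0.1,0,0,-1]]]' | egrep 'ee|ft'; python3 -c "
from bench import ctrl
s=ctrl.read_state();print(s['moment'],s['orientation'])"
```

```text
ee_pos: [0.5621, -0.0986, 0.1146]
ft_force: [-3.2, 0.8, 6.4]
ee_pos: [0.5621, -0.0986, 0.1145]
ft_force: [-2.7, 0.6, 5.3]
[0.36114666 0.57092653 0.14664597] [[ 3.21698889e-04  1.72898888e-01  9.84939527e-01]
 [ 8.54112843e-05  9.84939569e-01 -1.72898924e-01]
 [-9.99999945e-01  1.39746342e-04  3.02086449e-04]]
```

```bash
python3 -m handwheel '[[[0,0,0,0,2,0,-1],[0,0,0,0,4,0,-1],[0,0,0,0,4,0,-1]]]' | egrep 'ee|ft'
```

```text
ee_pos: [0.5628, -0.0944, 0.1146]
ft_force: [-3.1, 0.6, 5.7]
```

```bash
python3 -m handwheel '[[[0,0,0,0,3,0,-1],[0,0,0,0,6,0,-1],[0,0,0,0,6,0,-1]]]' | egrep 'ee|ft'
```

```text
ee_pos: [0.5639, -0.0883, 0.1147]
ft_force: [-2.7, 0.1, 7.0]
```

```bash
python3 -m handwheel '[[[0,0,0,-0.2,3,0,-1],[0,0,0,-0.35,6,0,-1],[0,0,0,-0.35,6,0,-1]]]' | egrep 'ee|ft'; python3 -c "
from h import *
print(ctrl.read_state()['ee_pos'])
c=snap('side','side4.png');a=cv2.resize(c['color'][130:280,240:440,::-1],None,fx=4,fy=4,interpolation=cv2.INTER_CUBIC);cv2.imwrite('pics/side4z.png',a)"
```

```text
ee_pos: [0.5651, -0.0823, 0.1148]
ft_force: [-2.5, 0.6, 5.9]
[ 0.5650528  -0.08231939  0.11477376]
```

View pics/side4z.png

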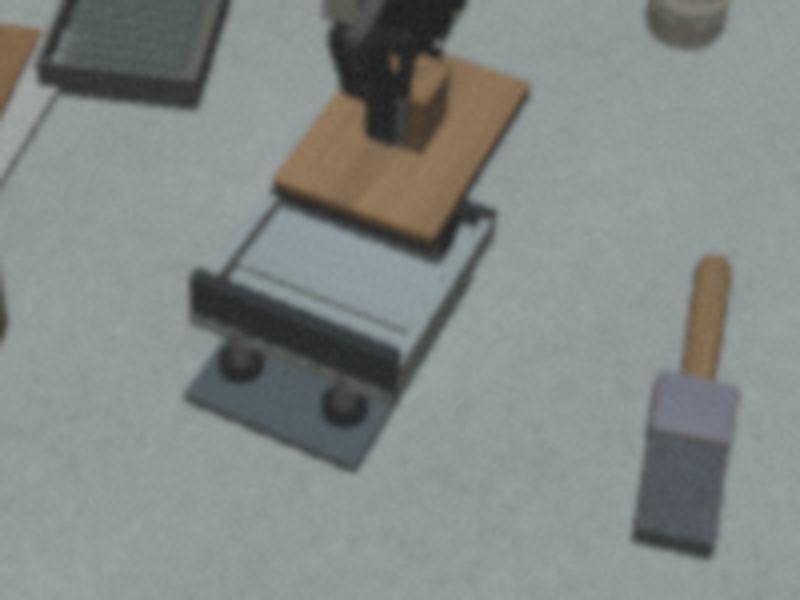

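```bash
python3 -m handwheel '[[[0,0,0,-0.1,4,0,-1],[0,0,0,-0.2,8,0,-1],[0,0,0,-0.3,10,0,-1],[0,0,0,-0.3,10,0,-1]]]' | egrep 'ee|ft'
```

```text
ee_pos: [0.5667, -0.0727, 0.1149]
ft_force: [-1.1, 1.0, 3.8]
```

```bash
python3 -m handwheel '[[[0,0,0,-0.1,4,0,-1],[0,0,0,-0.2,8,0,-1],[0,0,0,-0.3,10,0,-1],[0,0,0,-0.3,10,0,-1]]]' | egrep 'ee|ft'
```

```text
ee_pos: [0.5685, -0.0628, 0.1151]
ft_force: [2.2, -0.3, 2.4]
```

```bash
python3 -m handwheel '[[[0,0,0,0,4,0.1,-1],[0,0,0,0,8,0.2,-1],[0,0,0,0,10,0.2,-1],[0,0,0,0,10,0.2,-1]]]' | egrep 'ee|ft'; python3 -c "
from bench import ctrl
s=ctrl.read_state();print(s['moment'],s['orientation'])"
```

```text
ee_pos: [0.5703, -0.053, 0.1152]
ft_force: [1.7, 0.3, 2.2]
[-0.04450929 -0.46282496 -0.02770158] [[ 2.13189273e-04  1.72454258e-01  9.85017504e-01]
 [ 1.04987598e-04  9.85017517e-01 -1.72454283e-01]
 [-9.99999972e-01  1.40180025e-04  1.91889610e-04]]
```

```bash
python3 -m handwheel '[[[0,0,0,0,4,0.1,-1],[0,0,0,0.05,8,0.2,-1],[0,0,0,0.1,10,0.2,-1],[0,0,0,0.1,10,0.2,-1]]]' | egrep 'ee|ft'; python3 -c "
from h import *
for n in ['side','top']:
  c=snap(n,n+'5.png')
  x=c['color'][130:280,240:440,::-1] if n=='side' else c['color'][150:270,250:410,::-1]
  a=cv2.resize(x,None,fx=4,fy=4,interpolation=cv2.INTER_CUBIC);cv2.imwrite(f'pics/{n}5z.png',a)"
```

```text
ee_pos: [0.5722, -0.0429, 0.1153]
ft_force: [0.7, -0.4, 4.9]
```

View pics/side5z.png

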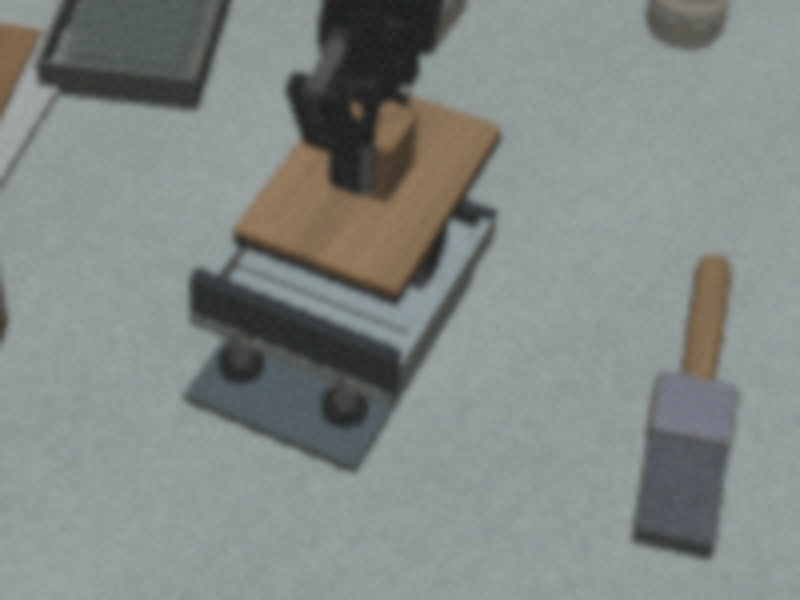

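View pics/top5z.png

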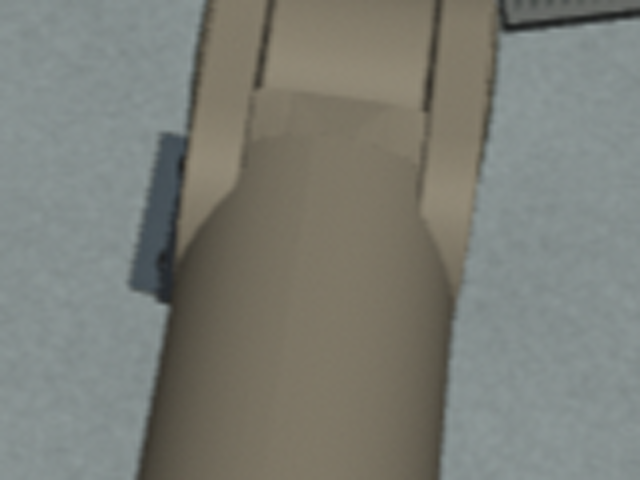

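```bash
python3 -m handwheel '[[[0,0,0,-0.05,4,0.1,-1],[0,0,0,-0.1,8,0.1,-1],[0,0,0,-0.15,10,0.1,-1],[0,0,0,-0.15,10,0.1,-1]]]' | egrep 'ee|ft'
```

```text
ee_pos: [0.574, -0.0331, 0.1154]
ft_force: [0.6, -0.1, 6.4]
```

```bash
python3 -m handwheel '[[[0,0,0,-0.05,4,0.1,-1],[0,0,0,-0.1,8,0.1,-1],[0,0,0,-0.1,10,0.1,-1],[0,0,0,-0.1,10,0.1,-1]]]' | egrep 'ee|ft'
```

```text
ee_pos: [0.5758, -0.0232, 0.1156]
ft_force: [-0.4, 0.6, 6.6]
```

```bash
python3 -m handwheel '[[[0,0,0,-0.15,4,0,-1],[0,0,0,-0.25,8,0,-1],[0,0,0,-0.3,10,0,-1],[0,0,0,-0.3,10,0,-1]]]' | egrep 'ee|ft'
```

```text
ee_pos: [0.5776, -0.0135, 0.1158]
ft_force: [-0.1, -0.2, 5.3]
```

```bash
python3 -m handwheel '[[[0,0,0,-0.1,4,0,-1],[0,0,0,-0.15,8,0,-1],[0,0,0,-0.2,10,0,-1],[0,0,0,-0.2,10,0,-1]]]' | egrep 'ee|ft'
```

```text
ee_pos: [0.5794, -0.0036, 0.1159]
ft_force: [1.3, 0.0, 4.7]
```

```bash
python3 -m handwheel '[[[0,0,0,-0.05,4,0,-1],[0,0,0,-0.1,8,0,-1],[0,0,0,-0.15,10,0,-1],[0,0,0,-0.15,10,0,-1]]]' | egrep 'ee|ft'
```

```text
ee_pos: [0.5811, 0.0061, 0.116]
ft_force: [1.7, 0.3, 5.0]
```

```bash
python3 -m handwheel '[[[0,0,0,-0.05,4,0,-1],[0,0,0,-0.1,8,0,-1],[0,0,0,-0.1,10,0,-1],[0,0,0,-0.1,10,0,-1]]]' | egrep 'ee|ft'; python3 -c "
from h import *
for n in ['side']:
  c=snap(n,n+'6.png')
  x=c['color'][130:280,240:440,::-1] 
  a=cv2.resize(x,None,fx=4,fy=4,interpolation=cv2.INTER_CUBIC);cv2.imwrite(f'pics/{n}6z.png',a)"
```

```text
ee_pos: [0.5828, 0.0159, 0.1161]
ft_force: [2.1, -0.5, 5.3]
```

View pics/side6z.png

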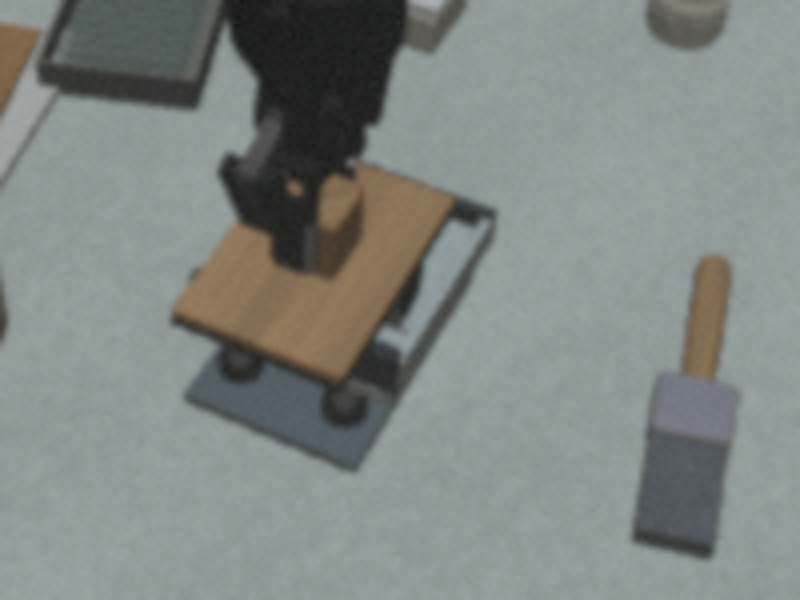

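```bash
python3 -m handwheel '[[[0,0,0,-0.05,4,0.1,-1],[0,0,0,-0.1,8,0.1,-1],[0,0,0,-0.1,8,0.1,-1]]]' | egrep 'ee|ft'
```

```text
ee_pos: [0.5843, 0.0243, 0.1162]
ft_force: [4.0, -0.7, 3.8]
```

```bash
python3 -m handwheel '[[[0,0,0,-0.05,4,0.1,-1],[0,0,0,-0.05,6,0.1,-1],[0,0,0,-0.05,6,0.1,-1]]]' | egrep 'ee|ft'
```

```text
ee_pos: [0.5854, 0.03, 0.1163]
ft_force: [3.5, -0.3, 5.1]
```

```bash
python3 -m handwheel '[[[0,0,0,0,4,0.3,-1],[0,0,0,0,4,0.3,-1]]]' | egrep 'ee|ft'
```

```text
ee_pos: [0.5862, 0.0342, 0.1161]
ft_force: [2.3, 0.7, 5.2]
```

```bash
python3 -m handwheel '[[[0,0,0,0.1,4,0.3,-1],[0,0,0,0.1,4,0.3,-1]]]' | egrep 'ee|ft'
```

```text
ee_pos: [0.5869, 0.038, 0.1158]
ft_force: [1.1, 0.5, 4.2]
```

```bash
python3 -m handwheel '[[[0,0,0,0.5,4,0.2,-1],[0,0,0,0.5,4,0.2,-1]]]' | egrep 'ee|ft'
```

```text
ee_pos: [0.5877, 0.0418, 0.1153]
ft_force: [1.1, 1.8, 4.0]
```

```bash
python3 -m handwheel '[[[0,0,0,0.7,4,0.2,-1],[0,0,0,0.7,4,0.2,-1]]]' | egrep 'ee|ft'
```

```text
ee_pos: [0.5885, 0.0456, 0.1146]
ft_force: [-0.2, 3.4, 5.0]
```

```bash
python3 -m handwheel '[[[0,0,0,0.9,4,0.1,-1],[0,0,0,0.9,4,0.1,-1]]]' | egrep 'ee|ft'
```

```text
ee_pos: [0.5892, 0.0495, 0.1137]
ft_force: [-1.9, 2.9, 5.4]
```

```bash
python3 -m handwheel '[[[0,0,0,0.2,2,0,-1],[0,0,0,0.2,2,0,-1]]]' | egrep 'ee|ft'
```

```text
ee_pos: [0.5895, 0.0504, 0.1135]
ft_force: [-2.7, 2.4, 5.0]
```

```bash
python3 -m handwheel '[[[0,0,0,0.1,2,0,-1],[0,0,0,0.1,2,0,-1],[0,0,0,0.1,2,0,-1]]]' | egrep 'ee|ft'
```

```text
ee_pos: [0.5897, 0.0517, 0.1135]
ft_force: [-3.0, 1.3, 6.2]
```

```bash
python3 -m handwheel '[[[0,0,0,0,2,0,-1],[0,0,0,0,2,0,-1],[0,0,0,0,2,0,-1]]]' | egrep 'ee|ft'; python3 -c "
from h import *
for n in ['side']:
  c=snap(n,n+'7.png')
  x=c['color'][130:280,240:440,::-1] 
  a=cv2.resize(x,None,fx=4,fy=4,interpolation=cv2.INTER_CUBIC);cv2.imwrite(f'pics/{n}7z.png',a)"
```

```text
ee_pos: [0.5902, 0.0532, 0.1135]
ft_force: [-3.4, -1.0, 5.8]
```

View pics/side7z.png

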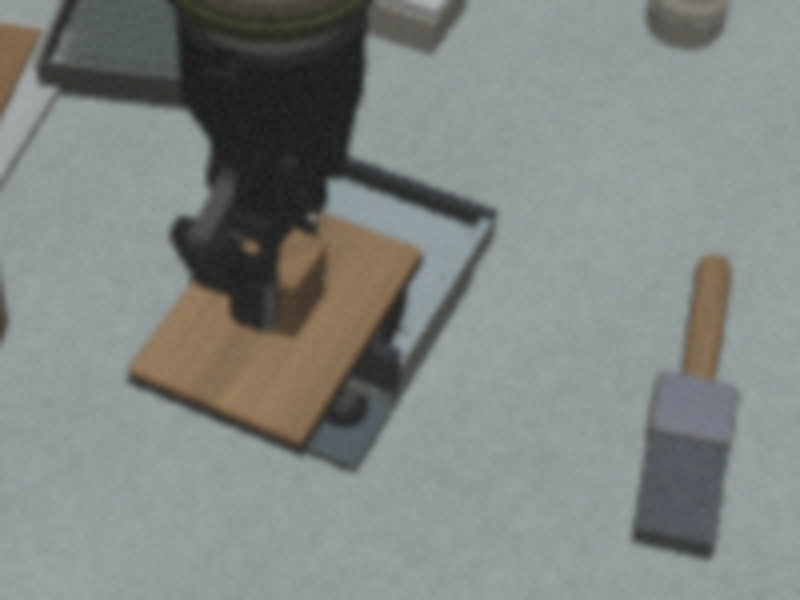

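```bash
python3 -m handwheel '[[[0,0,0,0,0,0,-1],[0,0,0,-0.5,0,0,-1],[0,0,0,-1.5,0,0,-1],[0,0,0,-6,0,0,-1],[0,0,0,-20,0,0,-1],[0,0,0,-40,0,0,-1],[0,0,0,-40,0,0,-1]]]'; python3 -c "
from h import *
for n in ['side']:
  c=snap(n,n+'8.png')
  x=c['color'][130:280,240:440,::-1] 
  a=cv2.resize(x,None,fx=4,fy=4,interpolation=cv2.INTER_CUBIC);cv2.imwrite(f'pics/{n}8z.png',a)"
```

```text
clock: 18.55
ee_pos: [0.5922, 0.0548, 0.1561]
orientation: [[0.004, 0.173, 0.985], [0.001, 0.985, -0.173], [-1.0, 0.001, 0.004]]
ft_force: [0.2, 0.1, -1.5]
finger_gap: 0.0331
```

View pics/side8z.png

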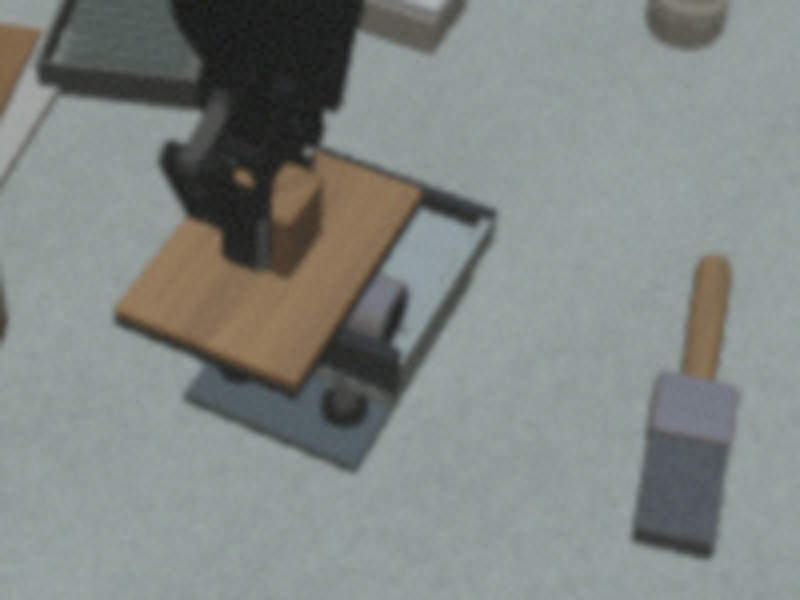

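```bash
python3 -m handwheel '[[[0,0,0,-5,30,-16,-1],[0,0,0,-5,75,-40,-1],[0.05,0,0,-5,120,-64,-1],[0.1,0,0,-5,160,-85,-1],[0.11,0,0,0,183,-97,-1],[0.11,0,0,20,183,-97,-1],[0.11,0,0,60,183,-97,-1],[0.11,0,0,95,183,-97,-1],[0.11,0,0,110,183,-97,-1],[0.11,0,0,110,183,-97,-1],[0.11,0,0,110,183,-97,-1]]]';python3 -c "
from h import *
print(ctrl.read_state()['ee_pos'])
c=snap('side','side9.png')
c=snap('wrist','wrist9.png')"
```

```text
clock: 19.98
ee_pos: [0.5279, 0.2521, 0.0451]
orientation: [[0.002, 0.28, 0.96], [0.001, 0.96, -0.28], [-1.0, 0.002, 0.002]]
ft_force: [-0.4, -0.7, -1.7]
finger_gap: 0.0332
[0.52787067 0.25212858 0.04509733]
```

View pics/side9.png

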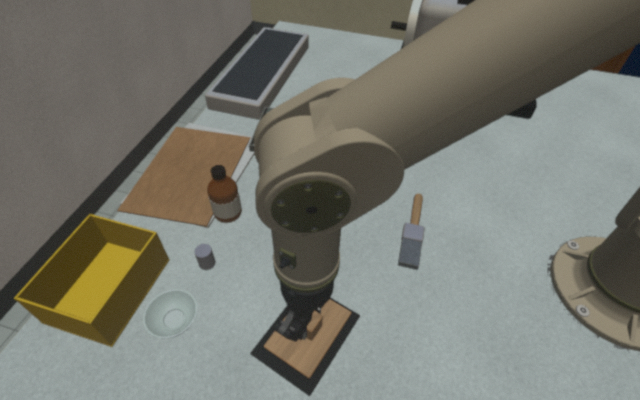

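View pics/wrist9.png

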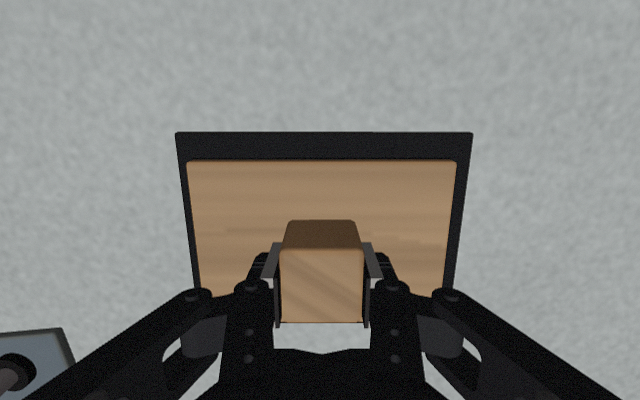

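Centred and square over the mat. Lower the last ~9 mm until contact, then release.

```bash
python3 -m handwheel '[[[0,0,0,5,0,0,-1],[0,0,0,8,0,0,-1],[0,0,0,9,0,0,-1],[0,0,0,9,0,0,-1]]]' | egrep 'ee|ft'; python3 -m handwheel '[[[0,0,0,0.3,0,0,-1],[0,0,0,0.3,0,0,-1]]]' | egrep 'ee|ft'
```

```text
ee_pos: [0.527, 0.2518, 0.0357]
ft_force: [-4.5, -2.6, 8.0]
ee_pos: [0.527, 0.2518, 0.0357]
ft_force: [-5.5, -2.4, 10.8]
```

```bash
python3 -m handwheel '[[[0,0,0,-0.5,0,0,-1],[0,0,0,-0.5,0,0,-0.3],[0,0,0,-0.5,0,0,0.3],[0,0,0,-0.5,0,0,1],[0,0,0,-0.5,0,0,1],[0,0,0,-0.5,0,0,1],[0,0,0,-20,0,0,1],[0,0,0,-60,0,0,1],[0,0,0,-110,0,0,1],[0,0,0,-110,0,0,1]]]'; python3 -c "
from h import *
c=snap('wrist','wrist10.png')"
```

```text
clock: 22.08
ee_pos: [0.5294, 0.2529, 0.1491]
orientation: [[0.007, 0.28, 0.96], [0.004, 0.96, -0.28], [-1.0, 0.006, 0.006]]
ft_force: [1.0, 0.3, -1.2]
finger_gap: 0.0854
```

View pics/wrist10.png

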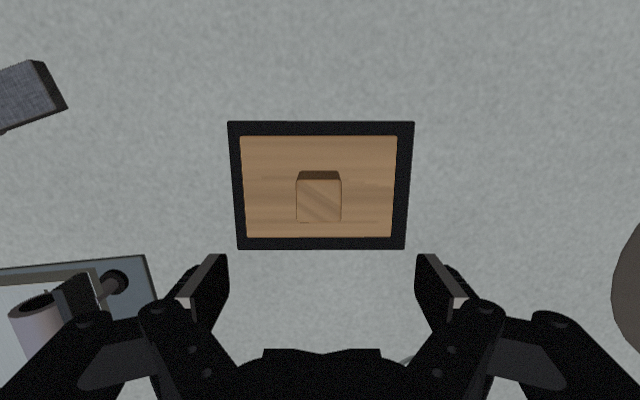

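```bash
python3 -m handwheel '[[[0,0,0,-60,0,0,1],[0,0,0,-95,40,-50,1],[0,0,0,-95,80,-100,1],[0,0,0,-95,120,-150,1],[0,0,0,-95,160,-200,1],[0,0,0,-95,190,-250,1],[0,0,0,-95,215,-300,1],[0,0,0,-95,215,-300,1],[0,0,0,-95,215,-300,1],[0,0,0,-95,215,-300,1]]]'
python3 - <<'E'
from h import *
c=snap('top','top11.png'); b=load('top0.png')
cv2.imwrite('pics/top11z.png',cv2.resize(c['color'][100:310,160:480,::-1],None,fx=2.5,fy=2.5,interpolation=cv2.INTER_CUBIC))
s=snap('side','side11.png');cv2.imwrite('pics/side11z.png',cv2.resize(s['color'][140:280,260:400,::-1],None,fx=4,fy=4,interpolation=cv2.INTER_CUBIC))
d=cv2.absdiff(c['color'],b['color']).max(2); m=(d>35).astype(np.uint8); n,l,st,ce=cv2.connectedComponentsWithStats(m)
for i in range(1,n):
    if st[i,4]>8: print(st[i],ce[i].round())
g=cv2.cvtColor(c['color'],cv2.COLOR_RGB2GRAY).astype(np.float32)
H=np.array([567.5,-62.]); a=np.radians(80.); ex=np.array([np.cos(a),np.sin(a)]); ey=np.array([-ex[1],ex[0]])
K=c['intrinsics'];R=c['attitude'];P=c['position']
def proj(p):
    q=K@(R.T@(np.array(p)/1000-P)); return q[:2]/q[2]
for oy in (-35,0,35):
    xs=np.arange(45,110,2.5); uv=np.array([proj([*(H+ex*x+ey*oy),63]) for x in xs],np.float32)
    v=cv2.remap(g,uv[:,0].reshape(1,-1),uv[:,1].reshape(1,-1),cv2.INTER_CUBIC)[0]
    print(oy,' '.join(f'{x:.0f}:{int(k)}' for x,k in zip(xs,v)))
E
```

```text
clock: 23.38
ee_pos: [0.301, 0.5407, 0.2388]
orientation: [[0.0, 0.283, 0.959], [-0.001, 0.959, -0.283], [-1.0, -0.001, 0.001]]
ft_force: [0.2, 0.2, -0.1]
finger_gap: 0.0856
[294 182  24  41 382] [305. 204.]
[326 189  20  41 401] [336. 211.]
[192 199  25  12  85] [202. 204.]
[183 202   8  15  36] [187. 208.]
[223 213  18  24  82] [234. 222.]
[176 223   5   9  13] [178. 228.]
[176 233  26  12  83] [186. 238.]
[207 245  23  10  56] [220. 250.]
[   0  333   42   47 1094] [ 16. 353.]
-35 45:130 48:130 50:131 52:133 55:122 58:92 60:84 62:94 65:98 68:99 70:100 72:100 75:102 78:101 80:102 82:101 85:99 88:92 90:84 92:69 95:41 98:31 100:40 102:40 105:51 108:68
0 45:133 48:133 50:133 52:135 55:127 58:95 60:82 62:91 65:98 68:101 70:102 72:103 75:103 78:103 80:103 82:102 85:102 88:98 90:89 92:74 95:47 98:34 100:42 102:42 105:52 108:69
35 45:133 48:134 50:134 52:136 55:127 58:92 60:74 62:87 65:94 68:100 70:100 72:103 75:103 78:102 80:103 82:103 85:103 88:99 90:92 92:78 95:48 98:30 100:41 102:43 105:39 108:41
```

View pics/top11z.png

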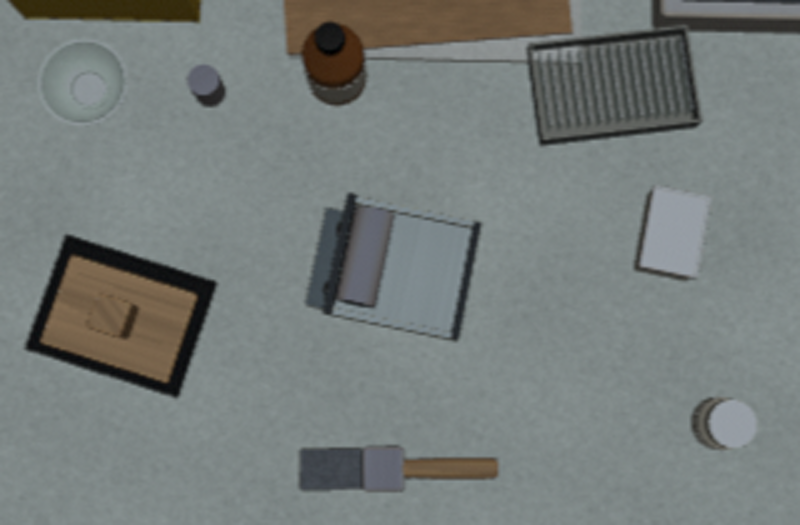

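View pics/side11z.png

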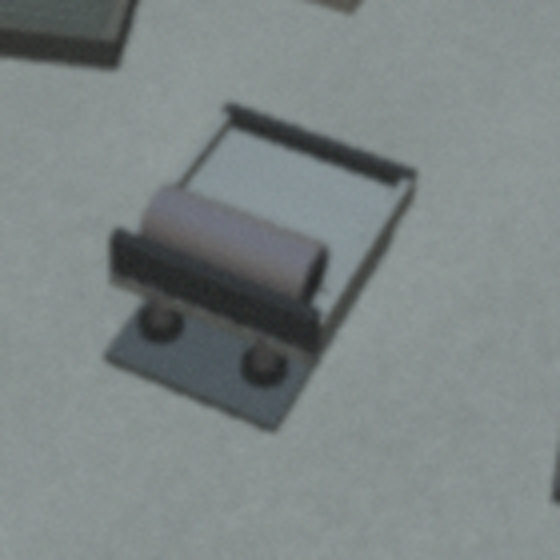

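```bash
python3 -c "
from bench import ctrl
print(ctrl.read_state()['clock']);print(ctrl.hand_in())"
```

```text
23.475
the job is handed in; nothing more can be done
None
```

The sleeve is in the pocket against the end wall and the pad is back on its mat. I handed in at 23.5 s, and no verdict was reported.

**What I did:** I took the pad by its handle, set it level on the sleeve and rolled it about 155 mm up the ramp's x. The sleeve ran up the deck under the flat of the pad, went over the step and stopped at the wall. The pad stayed on it there for over half a second. Then I put the pad back on the mat, handle up, let go and moved the arm away.

**Last checks:**
- **Sleeve:** the top view shows it lying in the pocket, its axis about 75 mm along the ramp's x and square to the ramp to within what I could see.
- **Pad:** it lies flat, released, and visually centred on the mat. I compared positions by eye here and did not measure its final offset.
- **Other things on the bench:** comparing the top view before and after, only the sleeve, the pad and the arm had moved.

**Pressure:** I aimed for 5–8 N. The readings, taken at the end of each step, gave about 4.5 to 9 N, so it ran a little under and over at times, but well below 16 N. The wrist reading has about 0.4 N of noise, and peaks within a step were not recorded. Sideways forces of up to about 4 N along the sleeve's axis came and went while rolling; the sleeve still ended up square.

**Slope:** the deck felt like roughly 0.03 rad.

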